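# Close a specimen transport case in the bench quick clamp

## Task

Lay the white transport case (its push-on cap stands half on) in the bed of the bench quick clamp, either way round. Squeeze the clamp's trigger, stroke by stroke, until the jaw has pressed the cap fully home, but no harder than that needs, so that the case is not crushed; work the jaw only by its trigger. Then press and hold down the release tab until the jaw has sprung all the way back, and leave the closed case lying in the bed and the other things on the bench where they stand.

Things in the scene. Friction and masses are not known exactly. Their poses are not given: they have to be found in the camera images.
- clamp: bench quick clamp on a fixed aluminium plate 80 x 385 x 10 mm. Origin on the bench under the toothed bar, z up. Its own y is the line of the bar, of all strokes and of the bed; in order from -y to +y: trigger, grip, release tab, moving jaw, bed, fixed anvil (grey block 70 wide, 70 mm high, face at y = +146 mm). A ratchet with 6 mm teeth lets the jaw go towards +y only
- bed_mid (a point): middle of the bed floor, 10 mm above the bench, at y = 87.5 mm of the clamp. The bed is the plate between two flared rails: 49 mm apart at the foot, 55 at the top, rail tops 22 mm above the bench. Lay the case centred over this point along the clamp's y: it then clears anvil and jaw pad by 7 mm or more
- case: loose white box-shaped case, 0.13 to 0.25 kg, lying along its own y: 92 mm long closed, 102 with the cap 10 mm off. End flange and cap 46 x 46 mm; the plain body between is 40 mm wide (x), its top 43 mm up: grasp it there, across x, at the origin or up to 15 mm to its -y side. Origin on its underside, z up; flange end at y = -45, shoulder that stops the cap at y = +23 mm
- cap: grey push-on cap of the case, 46 x 24 (along y) x 46 mm, origin at its centre. It slides stiffly along the case's y (6 N) and stays where it is: origin at y = +45 mm of the case when 10 mm off, +35 mm fully home against the shoulder. At the start it is 7 to 10 mm off
- jaw: moving jaw: grey upright block 46 wide, 17 thick, top 58 mm above the bench, on the steel toothed bar. Origin at y = 0 of the clamp when fully open, at most +54 mm; starts fully open or one tooth (6 mm) in. A spring of 2 to 4 N draws it back, but the ratchet holds it until the tab is held down. The cap is fully home when the jaw is at about +33 to +36 mm
- pad: rubber pad 38 x 6 x 36 mm on the front of the jaw, origin at its centre, 20 mm ahead (+y) of the jaw's origin and 35 mm above the bench; it gives way by up to 6 mm, 4 N per mm. More than 20 N between pad and case crushes the case
- trigger: sprung trigger: upright black bar 24 wide, 14 thick along y, top 82 mm above the bench; origin at its foot, 34 mm up, at y = -183 mm of the clamp at rest. It slides up to 25 mm to +y, towards the grip, to a hard stop (harmless). The first 6 mm are idle, the rest carries the jaw along one to one. Let go, it springs back and the jaw slips back to the last tooth: 2 or 3 strokes are needed
- trigger_mid (a point): middle of the trigger bar, 60 mm above the bench; its outer (-y) face lies 7 mm behind. Force on the trigger: 3 to 9 N to walk the jaw free, 12 to 17 N while the cap slides, then 4 N more per mm once the cap is home; 27 N before its hard stop crushes the case, so stop squeezing at about 20 N
- grip: fixed black grip post next to the trigger, 26 wide, 20 thick along y, from 34 to 86 mm above the bench, centre at y = -136 mm of the clamp. Trigger and grip measure 64 mm over their outer faces at rest, 39 mm when fully squeezed
- grip_mid (a point): middle of the grip post, 60 mm above the bench
- tab: release tab: rocker lever with a black plate 34 x 26 mm at its -y end, between grip and jaw; origin on its hinge, 30 mm above the bench. Press the plate down 7 mm to its stop (4 to 5 N) to lift the ratchet, with the trigger let go, and hold it for a second or two while the jaw springs back
- tab_top (a point): middle of the top of the release tab's black plate, at y = -78 mm of the clamp, 42 mm above the bench
- cup0: capped sample jar, 60 mm across, 68 high: bystander
- cup1: as cup0: bystander
- cup2: as cup0: bystander
- cup3: as cup0: bystander
- dish: open steel tray 120 x 200 x 35 mm: bystander
Things that resemble listed ones, but are neither listed nor needed, are in the scene too. Leave any blue or purple look-alike of the case alone.

How it is judged:
By the outcome, as a careful person would: the job done as asked, in the order asked, and still so for the second after the job is handed in, with the robot touching nothing.
It also fails if it takes over 69 s, if anything falls off the work surface, if the arm or the gripper's body presses on something with over 40 N, if the wrist force passes 120 N, or if a joint passes its speed limit or range.

## Robot

A 6-joint arm with a two-finger parallel gripper is mounted at the origin on the work surface. World frame = base frame: x ahead of the robot, y to its left, z up, the work surface at z = 0. Lengths are in mm, angles in degrees, forces in N, time in s.
With the tool pointing down it reaches from about 300 to 750 mm from the base axis. Payload 8.5 kg.
Tool frame: the origin (TCP) lies midway between the tips of the shut fingers; the grasp point (between the pads) lies 19 mm behind it; z points along the fingers, y is the line along which they close (so a half turn about z gives the same grasp; the last joint's range is limited). The gripper opens to 85 mm and grips with 20 to 120 N. Pads are 22 mm wide; open, the fingers measure 114 mm over their backs; the gripper's body (76 mm by 85 mm) begins 54 mm behind the grasp point. The pads swing forward as they close: fully open they stand 13 mm farther back than shut.
Start: joints at [57.622, 21.807, 74.336, -0, 83.858, -12.336], TCP at [188.481, 516.677, 231.322] pointing down, gripper open.
Joint ranges: [-178.18, 178.18], [-50.72, 133.34], [12.68, 142.11], [-81.47, 261.47], [9.98, 163.14], [-165.26, 165.26]. Speed limits (degrees/s): [136.94, 136.94, 180, 180, 180, 180].

## Interface

Orientations are given as [roll, pitch, yaw] about the fixed x, y, z axes, in that order (R = Rz(yaw) Ry(pitch) Rx(roll)).
In Python, from station import ctrl, viewer, close_job gives the robot as it stands. The module is installed in compiled form; this text tells all that it offers. Calls block until the motion is done:
- ctrl.move_ptp(position, orientation): joint-space move of the TCP to a pose.
- ctrl.move_l(position, orientation=None, feed=150, f_stop=None): straight line of the TCP; orientation=None keeps the orientation; feed is the mean speed in mm/s. With f_stop (N) it stops when the force on the tool has changed by that much, and returns True; else False.
- ctrl.goto_joints(angles): joint-space move.
- ctrl.move_gripper(opening): opening from 0.0 (shut) to 1.0 (fully open); the grip force is fixed at half the most; returns when the fingers have stopped.
- ctrl.dwell(seconds).
- ctrl.inverse_kinematics(position, orientation): joint angles nearest the present ones, or None.
- ctrl.sense(): the state.
- viewer.read_camera(name): name is "side" or "top"; returns a dict with "img" (400x640x3 uint8, blue, green, red), "intrinsics" (3x3 intrinsics, pixels), "distortion" ([k1, k2, p1, p2, k3] as OpenCV has them; the pictures are not rectified), "origin" and "orientation" of the camera in the world. Camera axes: x right, y down, z forward; pixel columns grow to the right and rows downward; lengths in mm; the calibration is good to about 2 mm. A picture is of the moment at which its call begins. There is no depth.
A pose or a line that the arm cannot do raises ctrl.MotionError and nothing moves.
- close_job(): hands the job in; it is judged then, once.
The state is a dict: "time_s": time; "joint_pos": joint angles; "qd": joint speeds; "effort": joint torques, N m; "tool_pos": TCP position; "tool_rot": TCP orientation; "force": force on the tool from outside, world axes, zero at the start; "wrist_torque": the same for the moment, N m; "width": opening from 0.0 (shut) to 1.0 (fully open); "finger_force": force on a finger pad.
Only numpy, scipy, OpenCV 4.12 (cv2) and the standard library are available. Lean on these libraries where they do the work, as an engineer would, in place of code of your own. Each camera call takes 0.05 s, during which the arm holds its last target. There are 200 camera calls.

## Working session

There is one attempt and no reset: what is moved stays moved. The work goes in short steps, each a Python script; the robot and the scene stay as the last script left them, time stands still between calls to the robot, and variables do not carry over. Pictures are saved under pics/ and viewed, at most 11 in all, crops included, and the job is handed in when it is done.

```bash
mkdir -p pics; cat > h.py <<'E'
import numpy as np, cv2
from station import ctrl, viewer, close_job
from scipy.spatial.transform import Rotation as R
def cam(n):
    c=viewer.read_camera(n); 
    c['K']=np.array(c['intrinsics'],float); c['D']=np.array(c['distortion'],float); c['o']=np.array(c['origin'],float)
    o=np.array(c['orientation'],float)
    c['R']=o if o.shape==(3,3) else R.from_euler('xyz',o,degrees=True).as_matrix()
    return c
def ray(c,uv):
    p=cv2.undistortPoints(np.array(uv,float).reshape(-1,1,2),c['K'],c['D']).reshape(-1,2)
    return np.c_[p,np.ones(len(p))]@c['R'].T
def onz(c,uv,z):
    d=ray(c,uv); return c['o']+d*((z-c['o'][2])/d[:,2])[:,None]
def proj(c,P):
    P=np.array(P,float).reshape(-1,3)
    q=(P-c['o'])@c['R']
    return cv2.projectPoints(q,np.zeros(3),np.zeros(3),c['K'],c['D'])[0].reshape(-1,2)
E
python3 - <<'E'
from h import *
for n in ['side','top']:
    c=cam(n); cv2.imwrite(f'pics/{n}0.png',c['img']); print(n,c['o'],c['orientation'],c['K'].tolist(),c['D'], onz(c,[[320,200]],0))
print(ctrl.sense())
E
```

```text
side [  -3.07673614 -642.43949245  606.06074519] [-121.99814889   -0.25832011  -44.8964693 ] [[369.82573044705174, 0.0, 314.773662146659], [0.0, 369.82573044705174, 202.70722914414824], [0.0, 0.0, 1.0]] [-0.06260083  0.          0.          0.          0.        ] [[706.45447123  42.61438157   0.        ]]
top [ 472.20065645  -37.98828784 1314.41521636] [-174.45294089   -0.49939477  -90.32656346] [[462.5206757473105, 0.0, 315.02816946020596], [0.0, 462.5206757473105, 196.29086494453142], [0.0, 0.0, 1.0]] [0.00307205 0.         0.         0.         0.        ] [[589.08956727 -64.29881356   0.        ]]
{'time_s': 0.1, 'joint_pos': array([ 5.76214139e+01,  2.18388099e+01,  7.43773226e+01, -2.67738998e-04,
        8.38593413e+01, -1.23370205e+01]), 'qd': array([-0.05037244, -0.03644696, -0.2032328 , -0.00782494, -0.0247684 ,
        0.13586199]), 'effort': array([ 4.35026668e-03, -4.49225736e+01, -2.31656957e+01, -1.29070613e-04,
        3.65610278e-03,  7.89605821e-06]), 'tool_pos': array([188.36252662, 516.47147223, 230.77595748]), 'tool_rot': array([-1.79926212e+02, -1.58658438e-02,  1.59958453e+02]), 'force': array([-0.74639468,  0.47962847, -0.33819612]), 'wrist_torque': array([-0.01078464,  0.00615489,  0.037159  ]), 'finger_force': 0.0, 'width': 0.9968464809830639}
```

View pics/top0.png

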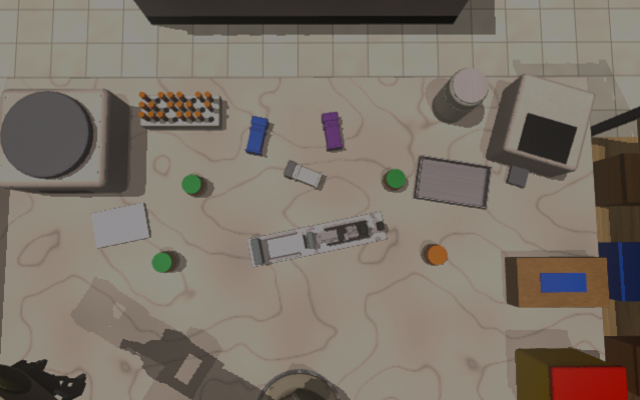

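View pics/side0.png

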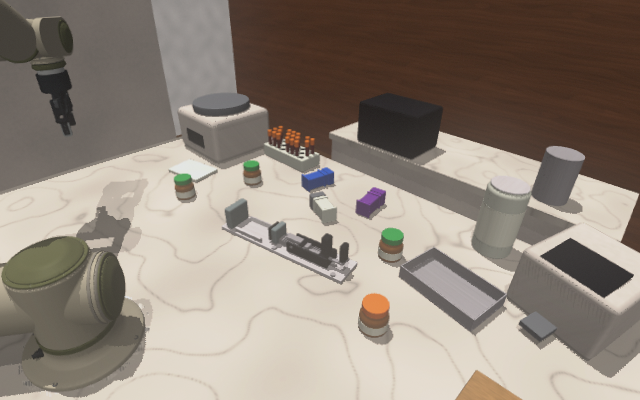

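Top view: the clamp lies from about (250,252), the anvil end, to (385,225), the trigger end. There are three case-like boxes: white/grey at (304,175), blue at (257,135) and purple at (332,130). Only the white one fits, and its darker cap is at (290,170). I'll confirm with an enlarged crop.

```bash
python3 - <<'E'
from h import *
a=cv2.imread('pics/top0.png'); cv2.imwrite('pics/crop1.png',cv2.resize(a[155:275,240:400],None,fx=5,fy=5,interpolation=cv2.INTER_CUBIC))
E
```

```text
(no output)
```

View pics/crop1.png

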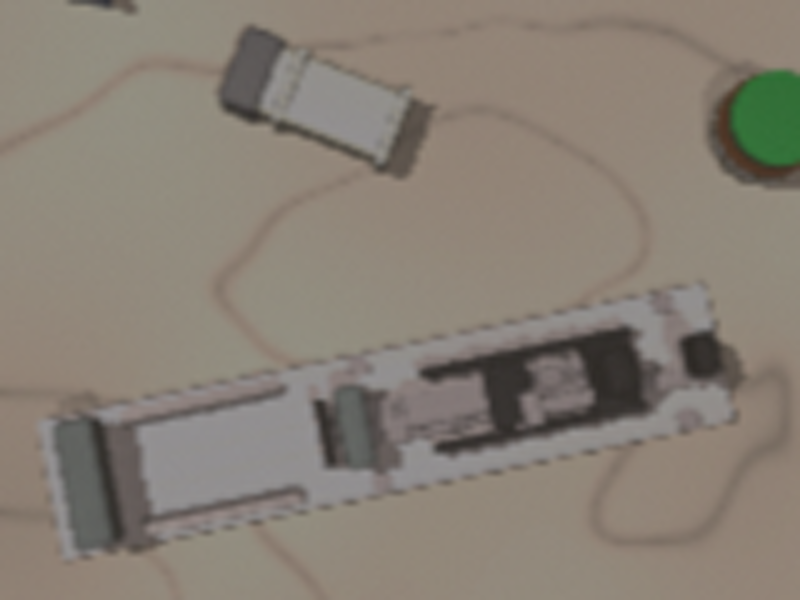

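```bash
python3 - <<'E'
from h import *
c=cam('top'); a=c['img']; b=a.astype(int)
sat=(b[...,2]-b[...,0]) # R-B
for n,(x0,x1,y0,y1) in {'case':(275,335,155,195),'clamp':(242,400,205,275)}.items():
    print(n,'bg',np.median(sat[y0:y1,x0:x1]))
    m=(sat<12).astype(np.uint8)*255; k=np.zeros_like(m); k[y0:y1,x0:x1]=m[y0:y1,x0:x1]
    cs,_=cv2.findContours(k,cv2.RETR_EXTERNAL,cv2.CHAIN_APPROX_NONE)
    q=max(cs,key=cv2.contourArea); r=cv2.minAreaRect(q); print(r); bx=cv2.boxPoints(r)
    z=10 if n=='clamp' else 45
    P=onz(c,bx,z); print(P.round(1).tolist(), np.linalg.norm(P-np.roll(P,1,0),axis=1))
    cv2.drawContours(a,[q],-1,(0,0,255),1)
# manual corners
cr=np.array([[42,422],[68,558],[737,418],[707,285]])/5+[240,155]-0.4
P=onz(c,cr,10); print(P.round(1).tolist(),np.linalg.norm(P-np.roll(P,1,0),axis=1))
cv2.imwrite('pics/m.png',cv2.resize(a[155:275,240:400],None,fx=5,fy=5,interpolation=cv2.INTER_NEAREST))
E
```

```text
case bg 21.0
((302.3944091796875, 174.42184448242188), (35.52685546875, 16.855342864990234), 22.47943687438965)
[[653.9, 39.2, 45.0], [697.5, 21.4, 45.0], [659.0, -69.5, 45.0], [615.6, -51.4, 45.0]] [98.39233235 47.08452282 98.72820076 46.97754833]
clamp bg 21.0
((316.5409851074219, 238.91099548339844), (28.339351654052734, 136.913818359375), 78.45330810546875)
[[480.2, 142.4, 10.0], [555.2, -235.8, 10.0], [476.9, -250.2, 10.0], [403.0, 126.0, 10.0]] [ 78.93841457 385.58561687  79.58928877 383.39268325]
[[479.4, 138.6, 10.0], [403.8, 123.5, 10.0], [479.4, -251.8, 10.0], [554.4, -236.4, 10.0]] [382.43023139  77.12072    382.85769522  76.57063298]
```

View pics/m.png

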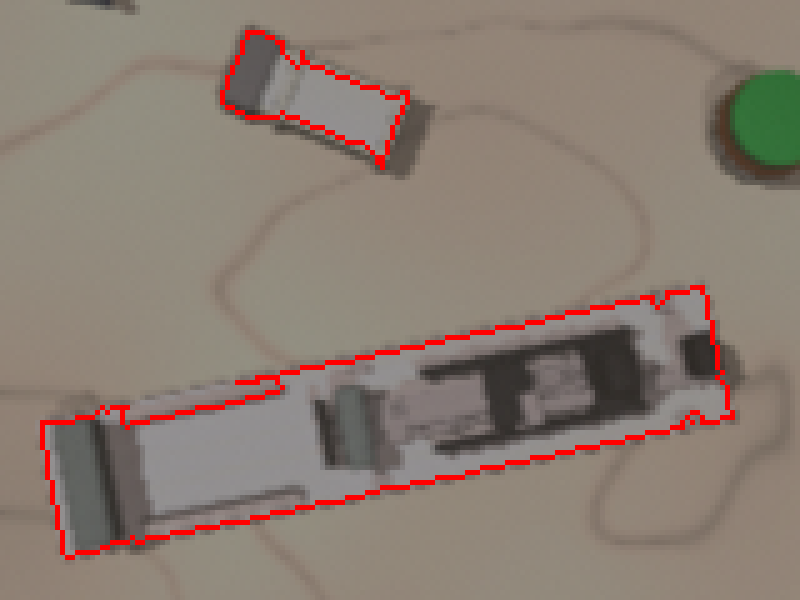

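The case mask fits (98.5 × 47 mm, cap at the upper left), and so does the plate (384 × 79 mm). Next I'll fix the clamp's origin along its bar from the anvil, jaw, trigger and grip.

```bash
python3 - <<'E'
from h import *
c=cam('top')
u=np.array([-74.4,377.2]);u/=np.linalg.norm(u);v=np.array([u[1],-u[0]]);C=np.array([478.8,-54.3])
for n,p,z,y in [('anvil',[97,422],70,146),('anvil',[117,545],70,146),('trig',[707,355],82,-183),('grip',[622,367],86,-136),('tab',[507,390],42,-78),('jawtop',[358,425],58,0)]:
    P=onz(c,[np.array(p)/5+[240,155]-.4],z)[0,:2]-C; print(n,'y-from-centre',round(P@u,1),'x',round(P@v,1),'origin y',round(P@u-y,1))
s=cam('side');a=s['img'];cv2.imwrite('pics/s1.png',cv2.resize(a[175:295,215:375],None,fx=5,fy=5,interpolation=cv2.INTER_CUBIC))
g=lambda y,x=0,z=10,o=-6: np.r_[C+u*(y+o)+v*x,z]
pts=[g(146,-35,70),g(146,35,70),g(-183,0,82),g(-136,0,86),g(-78,0,42)]
print(((proj(s,pts)-[215,175]+.4)*5).round(0).tolist())
for pos,ph in [((654.9,-19.0,15),-22.9),(tuple(g(87.5)[:2])+(25,),11.15),(tuple(g(-210)[:2])+(50,),11.15)]:
  for d in(90,-90):
    for k in (0,150): print(d,k,np.round(ctrl.inverse_kinematics(np.array(pos)+[0,0,k],[180,0,ph+d]),0))
E
```

```text
anvil y-from-centre 152.4 x 30.2 origin y 6.4
anvil y-from-centre 154.2 x -36.0 origin y 8.2
trig y-from-centre -173.7 x 0.1 origin y 9.3
grip y-from-centre -127.5 x 2.9 origin y 8.5
tab y-from-centre -68.1 x 3.3 origin y 9.9
jawtop y-from-centre 15.8 x 0.8 origin y 15.8
[[97.0, 192.0], [187.0, 134.0], [680.0, 362.0], [591.0, 319.0], [487.0, 350.0]]
90 0 [-12.  44.  72.  -0.  64.  11.]
90 150 [-12.  35.  62.  -0.  83.  11.]AttributeError: 'NoneType' object has no attribute 'rint'

The above exception was the direct cause of the following exception:

Traceback (most recent call last):
TypeError: loop of ufunc does not support argument 0 of type NoneType which has no callable rint method
```

View pics/s1.png

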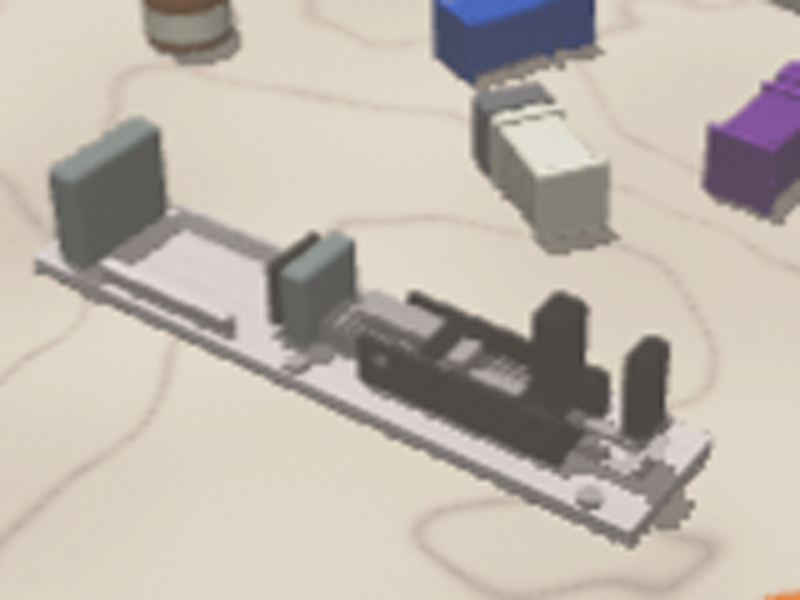

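Clamp origin is about plate centre + 8.5 mm, consistent across anvil, trigger, grip and tab. The jaw reads about 7 mm in, so it starts one tooth in. Now grasping the case and hovering it over the bed for a check.

```bash
cat >> h.py <<'E'
u=np.array([-74.4,377.2]);u/=np.linalg.norm(u);v=np.array([u[1],-u[0]]);C=np.array([478.8,-54.3])
def g(y,x=0,z=10,o=8.5): return np.r_[C+u*(y+o)+v*x,z]
E
python3 - <<'E'
from h import *
s=cam('side'); print(((proj(s,[g(146,-35,70),g(146,35,70),g(-183,0,82),g(-136,0,86),g(-78,0,42)])-[215,175]+.4)*5).round(0).tolist())
ph=-22.9; d=np.array([.39,.921]); p=np.array([654.9,-19.0])-3*d
ctrl.move_ptp([*p,130],[180,0,ph+90]); ctrl.move_l([*p,16],feed=120,f_stop=15)
print(ctrl.sense()['tool_pos']); ctrl.move_gripper(0.0); q=ctrl.sense(); print(q['width'],q['finger_force'],q['time_s'])
ctrl.move_l([*p,130]); 
yg=87.5-4.25-3   # tcp so that case extents centred (tcp at case y=-3)
P=g(yg,0,130); ctrl.move_ptp(P,[180,0,101.15]); ctrl.move_l(g(yg,0,66),feed=120)
q=ctrl.sense(); print(P,q['tool_pos'],q['tool_rot'],q['width'],q['time_s'])
a=cam('top')['img'];b=cam('side')['img']
cv2.imwrite('pics/t2r.png',a);cv2.imwrite('pics/s2r.png',b)
f=lambda i,x,y:cv2.resize(i[y:y+120,x:x+100],None,fx=4,fy=5*.8,interpolation=cv2.INTER_CUBIC)
cv2.imwrite('pics/h2.png',np.hstack([f(a,235,190),f(b,205,150)]))
E
```

```text
[[77.0, 183.0], [168.0, 126.0], [652.0, 351.0], [565.0, 308.0], [463.0, 340.0]]
[654.20363287 -21.81861643  16.84338941]
0.4623492303416351 61.44541382789612 4.4417
[461.62559304  32.77239658 130.        ] [462.37100966  32.5624337   66.22440953] [1.79964524e+02 1.33334268e-02 1.01127050e+02] 0.45549911174315316 6.85
```

View pics/h2.png

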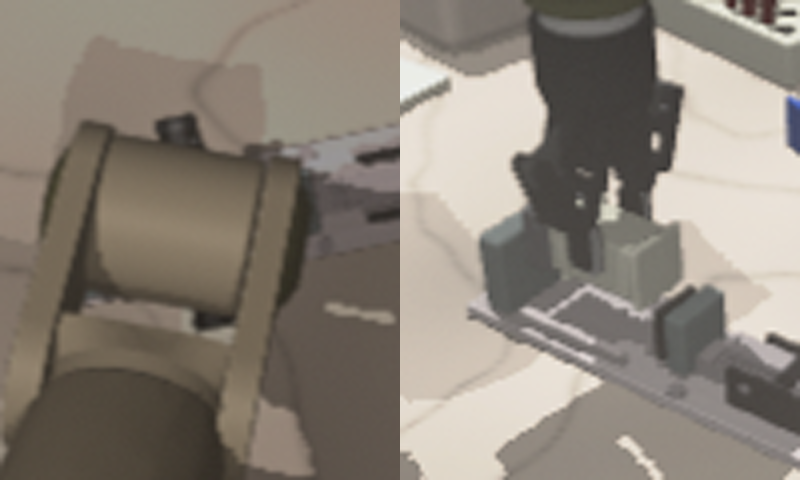

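```bash
python3 - <<'E'
from h import *
s=cam('side'); a=s['img']; x0,y0=215,185; k=8
t=ctrl.sense()['tool_pos']; b=lambda y,x,z: np.r_[t[:2]+u*(y+3)+v*x,z]
zb=t[2]-16.5
case=[b(-45,x,z) for x in(-23,23) for z in (zb,zb+46)]
cl=[g(146,-35,70),g(146,35,70),g(146,-35,10),g(6,-23,58),g(6,23,58),g(6,23,10)]+[C.tolist()+[10]+0*u[0] if 0 else np.r_[C+u*i*192.5+v*j*40,10] for i in(-1,1) for j in(-1,1)]
big=cv2.resize(a[y0:y0+75,x0:x0+100],None,fx=k,fy=k,interpolation=cv2.INTER_CUBIC)
big=np.clip(big*1.3,0,255).astype(np.uint8)
for P,col in((case,(0,0,255)),(cl,(255,0,0))):
    q=proj(s,P); print(q.round(1).tolist())
    for p in q: cv2.drawMarker(big,tuple(int(i) for i in (p-[x0,y0]+.5)*k),col,cv2.MARKER_CROSS,12,1)
cv2.imwrite('pics/s3.png',big)
E
```

```text
[[264.8, 228.6], [263.6, 213.6], [276.2, 220.1], [275.3, 205.4]]
[[230.0, 211.2], [248.1, 199.8], [232.6, 229.6], [274.3, 230.4], [285.6, 221.7], [286.3, 236.6], [341.5, 281.5], [358.3, 262.2], [221.5, 225.9], [241.5, 212.7]]
```

View pics/s3.png

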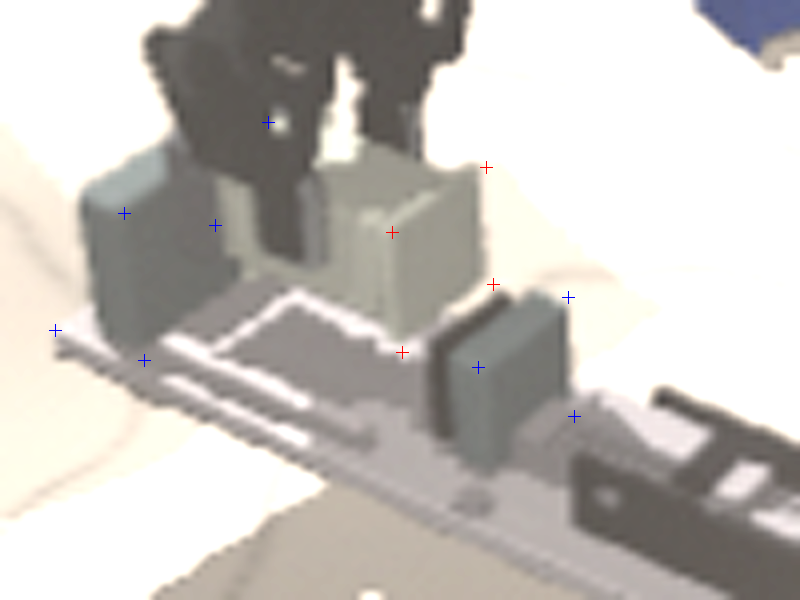

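The side view at hover shows the flange corners at crop (398,342) and (385,222), against predicted (402,352) and (392,232). The anvil, trigger and grip show the same ~1 px upward bias, so case and bed agree. Lowering under force watch.

```bash
python3 - <<'E'
from h import *
t=ctrl.sense()['tool_pos']; P=g(80.25,0,25.5)
print(ctrl.move_l([P[0]-.5,P[1]+.3,36],feed=60,f_stop=10), ctrl.sense()['force'].round(1),ctrl.sense()['tool_pos'].round(1))
print(ctrl.move_l([P[0]-.5,P[1]+.3,25.5],feed=25,f_stop=8)); q=ctrl.sense(); print(q['tool_pos'].round(1),q['tool_rot'].round(2),q['force'].round(1),q['wrist_torque'].round(2),q['time_s'])
s=cam('side'); a=s['img']; cv2.imwrite('pics/s4.png',cv2.resize(a[185:260,215:315],None,fx=8,fy=8,interpolation=cv2.INTER_CUBIC))
E
```

```text
False [-0.3 -0.5 -0.9] [461.2  33.1  36.1]
True
[461.2  33.   26.6] [1.7998e+02 1.0000e-02 1.0115e+02] [-0.4 -0.4  5.5] [ 0.    0.17 -0.01] 8.0583
```

View pics/s4.png

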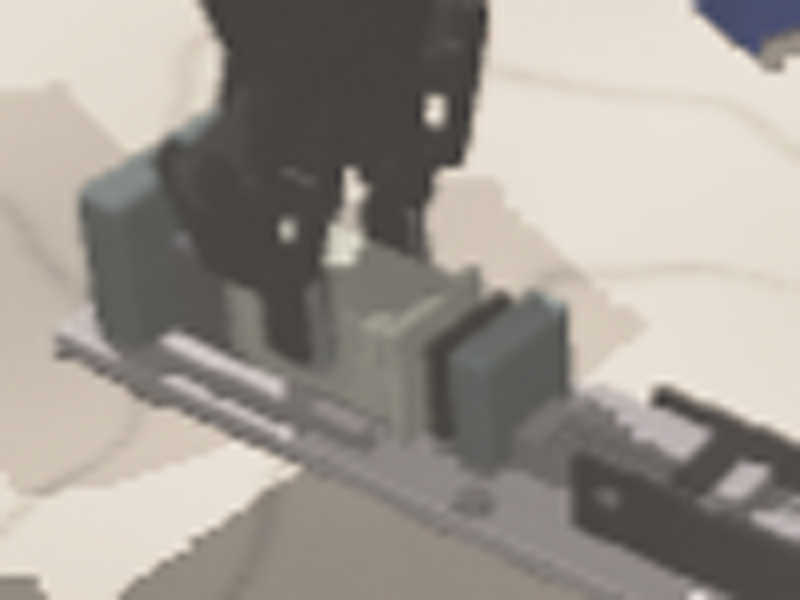

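The case is seated flat: TCP 26.6 at contact against 26.8 expected, and the side crop shows it between the rails, clear of the pad. Releasing it and doing the first squeeze by pushing with shut fingers.

```bash
cat >> h.py <<'E'
U=np.r_[u,0]
def along(): 
    q=ctrl.sense(); return (q['tool_pos'][:2]-C)@u-8.5, q['force'][:2]@u
E
python3 - <<'E'
from h import *
ctrl.move_gripper(1.0); t=ctrl.sense()['tool_pos']; ctrl.move_l([t[0],t[1],170],feed=200)
ctrl.move_ptp(g(-225,0,170),[180,0,101.15]); ctrl.move_gripper(0.0)
ctrl.move_l(g(-225,0,52),feed=150,f_stop=15); print(along(),ctrl.sense()['time_s'])
r=ctrl.move_l(g(-195,0,52),feed=20,f_stop=2.5); y,f=along(); print('contact',r,y,f)
s=cam('side')
f0=f
for k in range(6):
    r=ctrl.move_l(g(y+4.2*(k+1),0,52),feed=20,f_stop=8); a=along(); print(k,r,np.round(a,2))
    if abs(a[1])>17: break
print(ctrl.sense()['force'],ctrl.sense()['time_s'])
c=cam('side'); cv2.imwrite('pics/s5.png',cv2.resize(c['img'][185:285,215:365],None,fx=5,fy=5,interpolation=cv2.INTER_CUBIC))
E
```

```text
(np.float64(-225.3940463689824), np.float64(-0.2410095294055122)) 12.3667
contact False -195.16047416608959 -2.254127072839813
0 False [-191.58   -6.44]
1 False [-187.08   -4.34]
2 False [-183.53   -8.52]
3 False [-179.36   -8.7 ]
4 False [-174.98   -7.  ]
5 True [-174.49   -9.04]
[-0.33238156 -9.27516638 -0.54511095] 16.0833
```

View pics/s5.png

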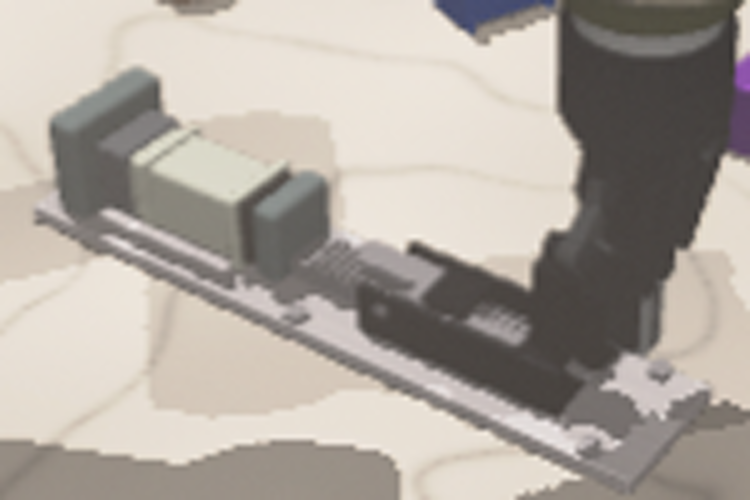

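The first stroke reached the trigger's hard stop. The picture shows the jaw up to the flange and the case pushed to the anvil. Second stroke comes next: slow, stopping at about 19–20 N.

```bash
python3 - <<'E'
from h import *
ctrl.move_l(g(-206,0,52),feed=60); ctrl.dwell(.4); print(along())
ctrl.move_l(g(-193,0,52),feed=25,f_stop=14); print(along())
y=-193.;f=0
while y<-172:
    y+=1.5
    r=ctrl.move_l(g(y,0,52),feed=8,f_stop=10); a=along(); print(round(y,1),r,np.round(a,2))
    if -a[1]>19: break
    if -a[1]>14 : y=a[0]-0.7 if False else y-0.7
print(ctrl.sense()['time_s'])
E
```

```text
(np.float64(-205.8660051563779), np.float64(-0.8051159516054057))
(np.float64(-193.222981626782), np.float64(-2.9132698568636277))
-191.5 False [-192.49   -6.52]
-190.0 False [-191.72  -10.74]
-188.5 False [-190.99  -14.27]
-187.7 False [-190.41  -15.04]
-186.9 False [-189.74  -16.21]
-186.1 False [-189.02  -16.01]
-185.3 False [-187.78  -14.2 ]
-184.5 False [-186.87  -12.86]
-183.0 False [-185.5   -13.64]
-181.5 False [-184.29  -15.48]
-180.7 False [-183.65  -16.04]
-179.9 False [-183.01  -16.44]
-179.1 False [-182.34  -17.17]
-178.3 False [-181.79  -18.35]
-177.5 False [-181.31  -20.91]
22.0583
```

Force climbed past 17 N at about 5 N/mm with the jaw at roughly +36 mm, so the cap is home. Releasing the trigger and pressing the tab.

```bash
python3 - <<'E'
from h import *
ctrl.move_l(g(-215,0,52),feed=60); ctrl.move_l(g(-215,0,150),feed=200)
c=cam('side')
ctrl.move_ptp(g(-78,0,150),[180,0,101.15]); ctrl.move_l(g(-78,0,52),feed=120,f_stop=12)
r=ctrl.move_l(g(-78,0,31),feed=20,f_stop=11); q=ctrl.sense(); print(r,q['tool_pos'].round(1),q['force'].round(1))
ctrl.dwell(2); d=cam('side'); q=ctrl.sense(); print(q['tool_pos'].round(1),q['force'].round(1),q['time_s'])
f=lambda i:cv2.resize(i[185:285,215:315],None,fx=4,fy=4,interpolation=cv2.INTER_CUBIC)
cv2.imwrite('pics/s6.png',np.hstack([f(c['img']),f(d['img'])]))
E
```

```text
True [ 492.8 -123.4   37.9] [-0.2  0.5  5.9]
[ 492.7 -123.3   38. ] [-0.7 -0.3  6.4] 27.8833
```

View pics/s6.png

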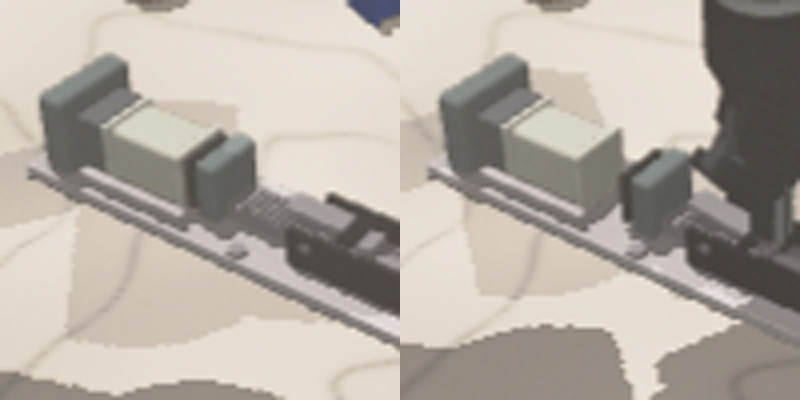

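The jaw has sprung back to around its starting place, but the tab is only about 4 mm down. I'll press it to its stop and hold, then compare the jaw with the start picture.

```bash
python3 - <<'E'
from h import *
r=ctrl.move_l(g(-78,0,31),feed=15,f_stop=14); q=ctrl.sense(); print(r,q['tool_pos'].round(1),q['force'].round(1))
ctrl.dwell(2.5); print(ctrl.sense()['tool_pos'].round(1),ctrl.sense()['force'].round(1))
ctrl.move_l(g(-78,0,150),feed=120); ctrl.goto_joints([57.622,21.807,74.336,0,83.858,-12.336])
d=cam('side');t=cam('top'); print(ctrl.sense()['time_s'])
f=lambda i,x,y:cv2.resize(i[y:y+75,x:x+100],None,fx=4,fy=4,interpolation=cv2.INTER_CUBIC)
cv2.imwrite('pics/s7.png',np.vstack([np.hstack([f(cv2.imread('pics/side0.png'),215,185),f(d['img'],215,185)]),np.hstack([f(cv2.imread('pics/top0.png'),245,205),f(t['img'],245,205)])]))
cv2.imwrite('pics/t7r.png',t['img'])
print([proj(d,[g(j-8.5,-23,58)])[0].round(1).tolist() for j in(0,6)],[proj(t,[g(j-8.5,-0,58)])[0].round(1).tolist() for j in(0,6)])
E
```

```text
True [ 492.9 -123.4   37.4] [-1.   0.6 10.5]
[ 492.9 -123.4   37.5] [-2.   1.2 10.1]
34.3667
[[278.8, 232.4], [276.9, 231.6]] [[317.0, 238.7], [314.8, 239.2]]
```

View pics/s7.png

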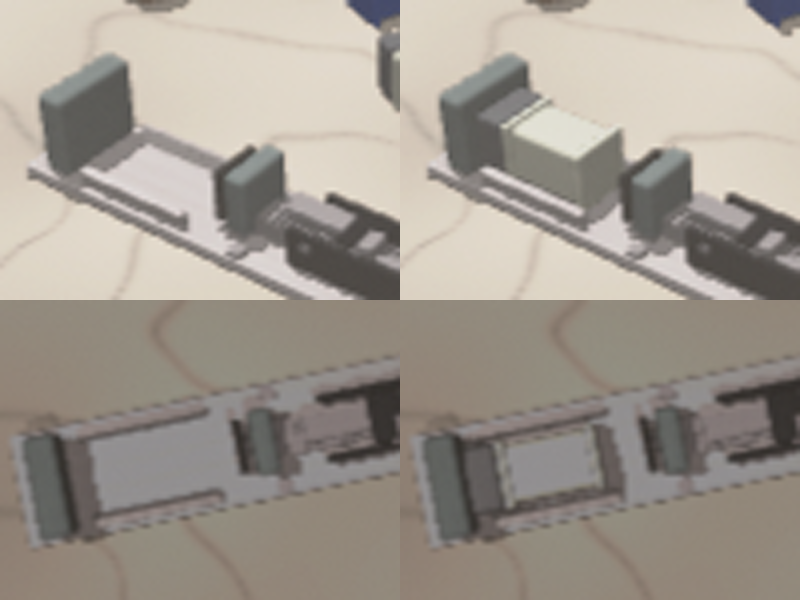

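```bash
python3 - <<'E'
from h import *
t=cam('top'); i=t['img'].astype(float).mean(2)
def edge(y0,y1,z,x):   # strongest brightness steps along clamp y
    ys=np.arange(y0,y1,.5); q=np.mean([cv2.remap(i.astype(np.float32),*[w.reshape(1,-1).astype(np.float32) for w in proj(t,[g(y,xx,z) for y in ys]).T],cv2.INTER_LINEAR)[0] for xx in x],0)
    d=np.gradient(cv2.GaussianBlur(q.reshape(1,-1),(9,1),2)[0]); k=[j for j in range(2,len(d)-2) if abs(d[j])==max(abs(d[j-2:j+3])) and abs(d[j])>.8]
    print([(ys[j],round(float(d[j]),1)) for j in k])
edge(35,165,46,[-12,-6,0,6,12])
E
```

```text
[(np.float64(41.5), -4.2), (np.float64(50.5), -1.1), (np.float64(55.5), 5.3), (np.float64(63.5), 0.8), (np.float64(115.0), -2.1), (np.float64(123.5), -5.2), (np.float64(128.5), 1.0), (np.float64(145.0), -3.6), (np.float64(151.0), 3.5)]
```

The flange end is at y = 55.5, the shoulder meets the cap at 123.5 and the anvil is at about 147. That makes the case 92 mm long, so it is closed. The jaw is about 6 mm further back than at the start, so it is fully open. Handing in.

```bash
python3 -c "
from h import *
print(close_job())"
```

```text
the job is handed in; nothing more can be done
None
```

The job is handed in: the case lies closed in the bed with its cap pressed home (squeezing stopped at about 21 N on the trigger), the jaw is sprung fully back, and I moved nothing else on the bench, in about 34 s of the 69 s allowed.

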